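# Clear the side cutters off the laptop and close it

### The job

Somebody left the side cutters lying on the open laptop's keyboard. With the fingertips push them sideways off the laptop, over the side on which the multimeter lies, so that they lie flat on the bench close beside the laptop, their middle no more than 12 cm from its side edge; do not pick them up. Then swing the laptop's lid fully shut by pushing it with the fingers, gently, without slamming it. Leave the multimeter, the connector block and the battery pack where they are.

Things in the scene. Friction and masses are not known exactly. Their poses are not given: they have to be found in the camera images.
- laptop_base (a point): Black laptop, 234 mm deep (x) by 335 mm wide (y). This point is the centre of the top face (keyboard and palm rest) of its base, which is 18.5 mm above the bench; x points from the front edge to the hinge, y to the laptop's left, z up. The base's edges lie 117 mm from here along x and 168 mm along y. The base is fixed to the bench and does not slide.
- lid_hinge (a point): Point on the lid's hinge axis, half-way along it: 111 mm behind (+x) and 2 mm below laptop_base. The axis runs along y of laptop_base.
- lid_edge (a point): Middle of the lid's free edge, on the outer (back) face. The lid is a flat plate 228 mm long from hinge to free edge, 335 mm wide and 7 mm thick; its outer face lies 10 mm from the hinge axis. With the lid shut this point is 226 mm in front of the hinge and 26 mm above the bench.
- laptop_lid (a joint): Lid angle in rad: 0 shut flat on the base, 1.57 upright, grows as it opens (up to 2.27). The stiff friction hinge (0.6 N m) holds the lid at any angle; it does not fall shut by itself, so about 3 to 8 N of pushing near the free edge moves it all the way.
- cutters_mid (a point): Middle of the side cutters: blue handles, 130 mm long, 51 mm over the handles, 14 mm thick, 0.12 kg. They lie loose and flat on the keyboard at first, roughly front to back (within 0.5 rad), jaws to the front. The point is 7 mm above what they lie on, 65 mm from either end; y runs along them towards the jaws, x across the handles; the centre of mass is 12 mm from it on the handle side (-y).
- multimeter: Grey and black multimeter lying on the bench to the left or right of the laptop, 142x72x42 mm; origin under its centre. It marks the side to which the cutters go. Leave it alone.
- connector_block: Small blue and white connector block, 36x44x25 mm, on the bench on the other side of the laptop from the multimeter; origin under its centre. Leave it alone.
- battery_pack: Black battery pack, 104x99x27 mm, on the bench at the far right; origin under its centre. Leave it alone.

How it is judged:
On the way, in this order (a step that is already met when the one before it is completed fails the run):
1. the cutters lie flat on the bench, on the multimeter's side of the laptop, while the lid is still open (height (world z) of cutters_mid between 0 and 0.012 m and (angle between cutters_mid's own z axis and vertical below 0.15 rad or angle between cutters_mid's own z axis and vertical above 2.99 rad) and ((y of cutters_mid in the frame of laptop_base between 0.15 and 0.295 m and y of multimeter in the frame of laptop_base above 0 m) or (y of cutters_mid in the frame of laptop_base between -0.295 and -0.15 m and y of multimeter in the frame of laptop_base below 0 m)) and value of joint laptop_lid above 0.7 rad), for 0.2 s.
2. the lid is shut (value of joint laptop_lid below 0.03 rad), for 0.2 s.
At the end, for the whole second after the job is handed in: Lid shut to within 0.03 rad (7 mm at its free edge); cutters flat on the bench (middle under 12 mm high, tilted under 0.15 rad, either way up), their middle 15 to 29.5 cm from the laptop's middle, measured across the laptop towards the multimeter's side (up to 12.7 cm past its edge) (height (world z) of cutters_mid between 0 and 0.012 m and (angle between cutters_mid's own z axis and vertical below 0.15 rad or angle between cutters_mid's own z axis and vertical above 2.99 rad) and ((y of cutters_mid in the frame of laptop_base between 0.15 and 0.295 m and y of multimeter in the frame of laptop_base above 0 m) or (y of cutters_mid in the frame of laptop_base between -0.295 and -0.15 m and y of multimeter in the frame of laptop_base below 0 m)) and value of joint laptop_lid below 0.03 rad); the robot touches nothing.
It fails at once if the cutters are lifted (their middle more than 50 mm above the bench; it starts at 26 mm) (height (world z) of cutters_mid above 0.05 m).
It fails at once if the lid is slammed (swings shut faster than 2.5 rad/s) (velocity of joint laptop_lid below -2.5 rad/s).
It fails at once if the multimeter, the connector block or the battery pack is moved by more than 15 mm (distance of any of connector_block, multimeter, battery_pack from where it was at the start of the episode above 0.015 m).
It also fails if it takes over 58 s, if anything falls off the work surface, if the arm or the gripper's body presses on something with over 40 N, if the wrist force passes 120 N, or if a joint passes its speed limit or range.

### The arm

A 6-joint arm with a two-finger parallel gripper is mounted at the origin on a cart in front of the work surface, level with it; the furniture and walls round the work are solid. World frame = base frame: x ahead of the robot, y to its left, z up, the work surface at z = 0. Lengths are in m, angles in rad, forces in N, time in s.
With the tool pointing down it reaches from about 0.4 to 0.825 m from the base axis. Payload 7 kg.
Tool frame: the origin (TCP) lies at the centre of the arm's flange, where the gripper is bolted on; the fingertips stand 178 mm ahead of it and the grasp point (between the pads) lies arm.tcp_to_grasp ahead of it (arm.tcp_to_grasp is the distance from the TCP to the grasp point, in m); z points along the fingers, y is the direction in which the jaws open and shut (so a half turn about z gives the same grasp; the last joint's range is limited). The gripper opens to 88 mm and grips with 3 to 60 N. Pads are 19 mm wide; open, the fingers measure 130 mm over their backs; the gripper's body (78 mm by 193 mm) begins 47 mm behind the grasp point.
Start: joints at [-1.044, 0.359, 0.012, 0, -1.224, -0.288], TCP at [0.16, -0.656, 0.405] pointing down, gripper open.
Joint ranges: [-3.07, 3.07], [-1.43, 2.12], [-1.02, 1.25], [-3.03, 1.67], [-3.05, -0], [-3.03, 3.03]. Speed limits (rad/s): [2.39, 2.39, 3.01, 3.14, 3.14, 3.14].

### API

Orientations are given as [roll, pitch, yaw] about the fixed x, y, z axes, in that order (R = Rz(yaw) Ry(pitch) Rx(roll)).
In Python, from station import arm gives the robot as it stands.
- The arm moves only by the tool move_arm, never from a script. Its argument "deltas" is a list of rows, each a list of 6 numbers: the shift along the world's x, y, z in mm, then the turn, a rotation vector about the world's x, y, z in degrees. In form: [[tx, ty, tz, ax, ay, az], ...]. A call has exactly 5 rows; each row shifts and turns the commanded pose from where the row before left it; what a row does not reach is not made up. A row lasts 1/12 s, in which the tool goes at most 41.7 mm and 7.16 degrees, less where a joint would pass 70% of its speed; a pose out of reach is approached as far as the arm can. A call with a gripper value outside its range is refused whole. "claw" is the closure in counts, from 0 (fully open) to 255 (shut), set as the call begins (left out, the last holds). The fingers move at their own pace and stop on an object; "squeeze" is the grip in N (left out, the last holds). Time passes only in rows, so rows that do not move let the fingers close, or fill a call up. It gives the time, the measured TCP pose, the force and the opening at its end, in the units of the state.
- arm.get_state(): the state, without advancing time (a new reading comes with each control period).
- arm.grab_frame(name): name is "scene" or "top" or "wrist"; returns the picture (420x560x3 uint8, red, green, blue); there is no depth.
- arm.calibration(name): a dict with "intrinsics" (3x3 intrinsics, pixels), "T" (4x4, takes a point from camera to world coordinates); the wrist camera has in their place "mount" (4x4, takes a point from camera to tool coordinates, whose origin is the TCP and whose axes are the flange's). Camera axes: x right, y up, looking along -z (the intrinsics and any distortion apply to the point x, -y, -z); pixel columns grow to the right and rows downward; lengths in m; the calibration is good to about 2 mm. A picture is of the moment at which its call begins: read the wrist's pose just before it. calibration takes no time and is no camera call.
- arm.job_done(): hands the job in, once; it reports no verdict.
Trained networks look in the newest picture that a camera, given by its name, has taken for a name from the list of things; names that differ only in an ending like _2 or _b are one class to them, and where a whole thing is asked for, a point or a joint stands for the part that bears it (a point fixed in the world has none). Each returns a list of dicts, best first, with "score" (0 to 1); they miss things now and then, are a little off and sometimes report something else, mostly with a low value. They report only what shows in the picture. A call takes as long as a camera call.
- arm.spot_in(thing, camera): "xy" ([column, row] in pixels, amid what is visible of it).
- arm.masks_of(thing, camera): "pixels" (420x560 bool, what is visible of it) and "xy" ([column, row] in pixels, amid what is visible of it).
- arm.spot_point(thing, camera): "xy" ([column, row] in pixels: a listed point, or the origin of a listed thing).
The state is a dict: "t": time; "q": joint angles; "qd": joint speeds; "joint_efforts": joint torques, N m; "eef_pos": TCP position; "ee_rot": TCP orientation; "force": force on the tool from outside, world axes, zero at the start; "moment": the same for the moment, N m; "width": finger opening in m.
Only numpy, scipy, OpenCV 4.12 (cv2) and the standard library are available. Lean on these libraries where they do the work, as an engineer would, in place of code of your own. Each camera call takes 0.05 s, during which the arm holds its last target. There are 200 camera calls.

## Working session

There is one attempt and no reset: what is moved stays moved. The work goes in short steps, Python scripts to look and compute and a tool call to move; the robot and the scene stay as the last step left them, time stands still between calls to the robot, and variables do not carry over. Pictures are saved under pics/ and viewed, about 8 in all and at most 12, crops included, and the job is handed in when it is done.

Besides the shell and the picture viewer there is one more tool, called after ">>>" by a JSON object that holds its "api" and its "payload". move_arm: Moves the arm, as the interface text tells. Its arguments: {"type":"object","properties":{"deltas":{"type":"array","items":{"type":"array","items":{"type":"number"}}},"claw":{"type":"number"},"squeeze":{"type":"number"}},"required":["deltas"]}

```bash
ls; mkdir -p pics
cat > h.py <<'E'
from station import arm
import numpy as np, cv2
def ray(cam,xy):
    c=arm.calibration(cam);K=np.array(c["intrinsics"]);T=np.array(c["T"])
    d=np.linalg.inv(K)@[xy[0],xy[1],1]; d=T[:3,:3]@[d[0],-d[1],-d[2]]
    return T[:3,3],d
def atz(cam,xy,z):
    o,d=ray(cam,xy); return o+d*(z-o[2])/d[2]
def proj(cam,p):
    c=arm.calibration(cam);T=np.linalg.inv(np.array(c["T"]));q=T[:3,:3]@p+T[:3,3]
    k=np.array(c["intrinsics"])@[q[0],-q[1],-q[2]];return k[:2]/k[2]
E
python3 - <<'E'
from h import *
np.set_printoptions(precision=3,suppress=True)
print(arm.tcp_to_grasp,arm.calibration("top").keys())
im={}
for c in("top","scene"):
    im[c]=arm.grab_frame(c); cv2.imwrite(f"pics/{c}0.png",im[c][:,:,::-1])
zs=dict(laptop_base=.0185,lid_hinge=.0165,cutters_mid=.0255,multimeter=0,connector_block=0,battery_pack=0,lid_edge=.2)
for t,z in zs.items():
    for c in im:
        r=arm.spot_point(t,c)[:1]
        for a in r: print(t,c,a["xy"],round(a["score"],2),atz(c,a["xy"],z))
print(arm.get_state())
E
```

```text
pics
0.1593 dict_keys(['intrinsics', 'T'])
laptop_base top [289.1, 216.7] 0.77 [ 0.502 -0.072  0.018]
laptop_base scene [294.4, 209.6] 0.7 [ 0.513 -0.078  0.018]
lid_hinge top [301.1, 185.9] 0.78 [ 0.599 -0.111  0.016]
lid_hinge scene [283.8, 200.9] 0.85 [ 0.587 -0.09   0.016]
cutters_mid top [258.8, 229.2] 0.82 [0.464 0.024 0.026]
cutters_mid scene [280.7, 223.9] 0.64 [0.471 0.026 0.025]
multimeter top [137.4, 172.3] 0.58 [0.653 0.41  0.   ]
multimeter scene [159.3, 249.1] 0.62 [0.653 0.401 0.   ]
connector_block top [392.2, 174.9] 0.56 [ 0.633 -0.405  0.   ]
connector_block scene [331.7, 171.2] 0.61 [ 0.65  -0.431  0.   ]
battery_pack top [419.2, 236.8] 0.77 [ 0.433 -0.484  0.   ]
lid_edge top [299.8, 177.4] 0.8 [ 0.599 -0.098  0.2  ]
lid_edge scene [283.4, 144.9] 0.88 [ 0.675 -0.163  0.2  ]
{'t': 0.8, 'q': array([-1.044,  0.359,  0.012, -0.   , -1.224, -0.288]), 'qd': array([ 0.001,  0.001, -0.001, -0.002, -0.001,  0.   ]), 'joint_efforts': array([  0.   , -58.227,  29.328,   7.002,   0.013,  -0.   ]), 'eef_pos': array([ 0.16 , -0.656,  0.405]), 'ee_rot': array([-3.142,  0.   , -2.903]), 'force': array([-0.569, -0.481,  0.19 ]), 'moment': array([ 0.029, -0.006,  0.006]), 'width': 0.08765272518863604}
```

Run:
```python
import cv2,numpy as np
a=cv2.imread("pics/top0.png")[120:300,90:470];b=cv2.imread("pics/scene0.png")[90:320,100:460]
cv2.imwrite("pics/a.png",cv2.resize(a,None,fx=2.1,fy=2.1,interpolation=2));cv2.imwrite("pics/b.png",cv2.resize(b,None,fx=2.2,fy=2.2,interpolation=2))
```

```text
(no output)
```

View pics/a.png

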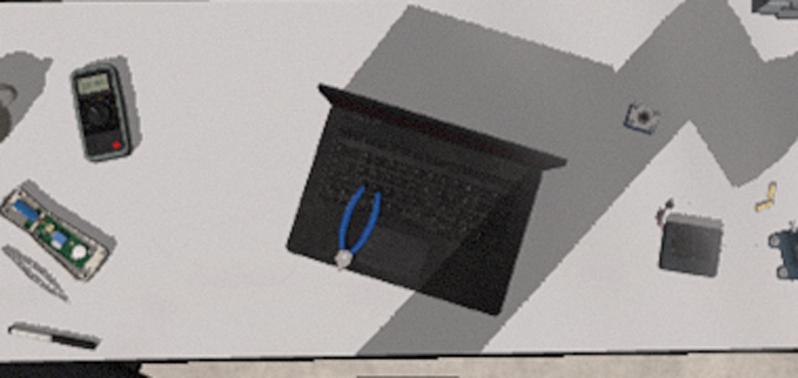

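View pics/b.png

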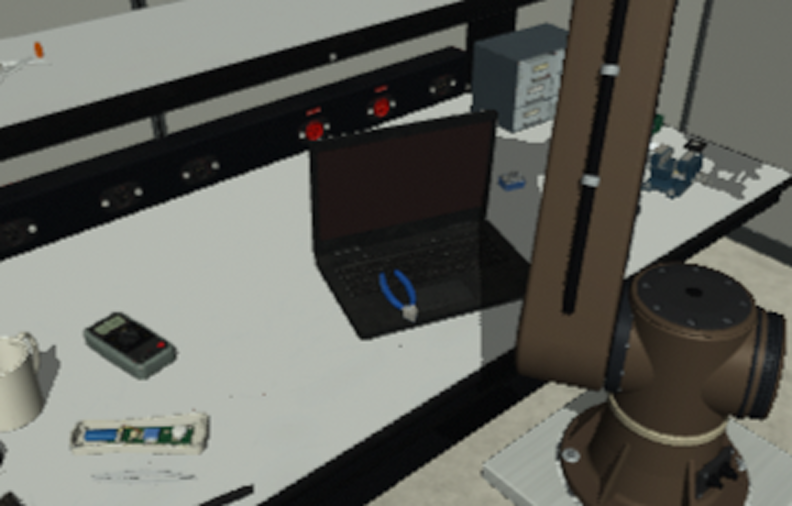

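The top view shows the laptop yawed to the right, with its front corners at about (227,239) and (327,270). The cutters are at (259,229) with the jaws at (253,243). The multimeter lies at the left (138,172) and the lid is near upright.

Run:
```python
from h import *
np.set_printoptions(precision=3,suppress=True)
P=lambda x,y,z=.0185:atz("top",(90+x/2.1,120+y/2.1),z)
fl=P(288,249);fr=P(498,316);print(fl,fr,np.linalg.norm(fl-fr))
v=(fl-fr);yaw=np.arctan2(-v[0],v[1]);print("yaw",yaw)
X=np.array([np.cos(yaw),np.sin(yaw),0]);Y=np.array([-X[1],X[0],0])
L=(fl+fr)/2+.117*X;print("base",L)
H=L+.111*X+[0,0,-.002]
for q in np.arange(1.3,2.3,.1):
    # lid local: along = -cos q X + sin q Z; outer normal = sin q X + cos q Z
    a=-np.cos(q)*X+np.array([0,0,np.sin(q)]);n=np.sin(q)*X+np.array([0,0,np.cos(q)])
    e=H+.226*a+.010*n
    print(round(q,2),[proj("top",e+s*.1675*Y) for s in(1,-1)],[proj("scene",e+s*.1675*Y) for s in(1,-1)])
for c in("top","scene"):
  m=arm.masks_of("cutters_mid",c)
  if m:
    u=m[0]["pixels"];r=np.argwhere(u)[:,::-1].astype(np.float32);w=[atz(c,p,.0255)[:2] for p in r]
    w=np.array(w);rel=(w-L[:2]);xl=rel@X[:2];yl=rel@Y[:2]
    print(c,m[0]["score"],len(r),w.mean(0),"local x",xl.min(),xl.max(),"y",yl.min(),yl.max())
    print(cv2.fitLine(w.astype(np.float32),2,0,.01,.01).ravel())
print("J",P(343,260,.0255),"handles",P(362,188,.0255),P(379,195,.0255))
```

```text
[0.437 0.123 0.018] [ 0.333 -0.187  0.018] 0.3272706734222303
yaw -0.3233288205539143
base [ 0.496 -0.069  0.018]
1.3 [array([237.984, 173.741]), array([356.849, 211.344])] [array([244.644, 160.416]), array([332.37 , 144.679])]
1.4 [array([240.427, 165.695]), array([359.519, 203.328])] [array([242.578, 156.608]), array([329.547, 141.321])]
1.5 [array([242.969, 157.679]), array([362.077, 195.275])] [array([240.57 , 153.442]), array([326.705, 138.564])]
1.6 [array([245.57 , 149.814]), array([364.485, 187.309])] [array([238.644, 150.936]), array([323.882, 136.421])]
1.7 [array([248.192, 142.22 ]), array([366.705, 179.549])] [array([236.821, 149.095]), array([321.11 , 134.898])]
1.8 [array([250.794, 135.008]), array([368.708, 172.11 ])] [array([235.119, 147.914]), array([318.423, 133.989])]
1.9 [array([253.338, 128.28 ]), array([370.465, 165.1  ])] [array([233.553, 147.38 ]), array([315.845, 133.68 ])]
2.0 [array([255.788, 122.125]), array([371.957, 158.612])] [array([232.133, 147.472]), array([313.403, 133.952])]
2.1 [array([258.111, 116.616]), array([373.168, 152.726])] [array([230.87, 148.16]), array([311.116, 134.778])]
2.2 [array([260.279, 111.814]), array([374.09 , 147.507])] [array([229.769, 149.413]), array([309.002, 136.127])]
top 0.51 281 [0.463 0.021] local x -0.11543791209426878 0.0004266185963545645 y 0.04957816482639555 0.10222812369850502
[ 0.862 -0.506  0.463  0.021]
scene 0.44 110 [0.467 0.024] local x -0.1154009084122665 0.0002043959829696045 y 0.05136143495782147 0.10138984689511774
[ 0.931 -0.366  0.467  0.024]
J [0.419 0.041 0.026] handles [0.525 0.012 0.026] [ 0.515 -0.014  0.026]
```

>>> {"api": "move_arm", "payload": {"deltas": [[20,25.6,0,0,0,3.4],[20,25.6,0,0,0,3.4],[20,25.6,0,0,0,3.4],[20,25.6,0,0,0,3.4],[20,25.6,0,0,0,3.4]], "claw": 110}}

```text
t: 1.32
eef_pos: [0.2602, -0.5266, 0.4047]
ee_rot: [-3.141, 0.0, -2.604]
force: [0.4, 1.2, 0.2]
width: 0.06
```

>>> {"api": "move_arm", "payload": {"deltas": [[20,25.6,0,0,0,3.4],[20,25.6,0,0,0,3.4],[20,25.6,0,0,0,3.4],[20,25.6,0,0,0,3.4],[20,25.6,0,0,0,3.4]]}}

```text
t: 1.73
eef_pos: [0.3603, -0.3984, 0.405]
ee_rot: [-3.141, 0.0, -2.306]
force: [-0.0, 0.7, -0.3]
width: 0.0497
```

>>> {"api": "move_arm", "payload": {"deltas": [[10,36,0,0,0,2.4],[10,36,0,0,0,2.4],[10,36,0,0,0,2.4],[10,36,0,0,0,2.4],[10,36,0,0,0,2.4]]}}

```text
t: 2.15
eef_pos: [0.4096, -0.2181, 0.405]
ee_rot: [-3.141, 0.0, -2.098]
force: [1.2, -0.1, 0.4]
width: 0.05
```

>>> {"api": "move_arm", "payload": {"deltas": [[10,36,0,0,0,2.4],[10,36,0,0,0,2.4],[10,36,0,0,0,2.4],[10,36,0,0,0,2.4],[10,36,0,0,0,2.4]]}}

```text
t: 2.57
eef_pos: [0.4595, -0.038, 0.4052]
ee_rot: [-3.141, 0.001, -1.888]
force: [1.1, -0.2, 0.0]
width: 0.0498
```

```bash
cat >> h.py <<'E'
from scipy.spatial.transform import Rotation as Ro
L=np.array([.498,-.070,.0185]);yaw=-.323;X=np.array([np.cos(yaw),np.sin(yaw),0]);Y=np.array([-X[1],X[0],0])
def wgrab(name):
    s=arm.get_state();im=arm.grab_frame("wrist");cv2.imwrite(f"pics/{name}.png",im[:,:,::-1])
    c=arm.calibration("wrist");T=np.eye(4);T[:3,:3]=Ro.from_euler("xyz",s["ee_rot"]).as_matrix();T[:3,3]=s["eef_pos"]
    return np.array(c["intrinsics"]),T@np.array(c["mount"])
def watz(K,T,xy,z):
    d=np.linalg.inv(K)@[xy[0],xy[1],1];d=T[:3,:3]@[d[0],-d[1],-d[2]];return T[:3,3]+d*(z-T[2,3])/d[2]
def loc(p): return np.array([(p-L)@X,(p-L)@Y,p[2]])
E
python3 - <<'E'
from h import *
np.set_printoptions(precision=3,suppress=True)
K,T=wgrab("w1")
for t,z in(("cutters_mid",.0255),("laptop_base",.0185)):
    for a in arm.spot_point(t,"wrist")[:1]: print(t,a["xy"],a["score"],loc(watz(K,T,a["xy"],z)))
m=arm.masks_of("cutters_mid","wrist")
if m:
    r=np.argwhere(m[0]["pixels"])[:,::-1];w=np.array([loc(watz(K,T,p,.0255)) for p in r])
    print(m[0]["score"],w.min(0),w.max(0))
    for a in np.arange(-.13,.03,.02):
        k=abs(w[:,0]-a)<.003
        if k.any(): print(round(a,3),w[k,1].min(),w[k,1].max())
E
```

```text
cutters_mid [287.6, 223.3] 0.93 [-0.057  0.075  0.026]
laptop_base [241.9, 167.4] 0.64 [-0.001  0.006  0.019]
0.61 [-0.122  0.051  0.025] [0.007 0.103 0.026]
-0.11 0.06923501124974853 0.09200053409806043
-0.09 0.06669754754944947 0.09074843437247525
-0.07 0.057671908330935266 0.0990620611407244
-0.05 0.052609437171420935 0.10331188986614519
-0.03 0.051427891697187096 0.10065884246899072
-0.01 0.05410032587227447 0.09661631743369434
```

View pics/w1.png

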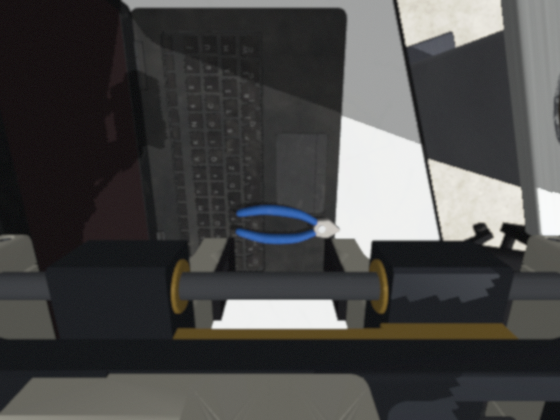

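The wrist view agrees: the cutters run along the laptop's x at local (-0.057, 0.075), with their right edge at y = 0.051. The fingers are at y = 0.018, clear for descending.

>>> {"api": "move_arm", "payload": {"deltas": [[0,0,-36,0,0,0],[0,0,-36,0,0,0],[0,0,-36,0,0,0],[0,0,-36,0,0,0],[0,0,-36,0,0,0]]}}

```text
t: 3.18
eef_pos: [0.4591, -0.0412, 0.2237]
ee_rot: [-3.14, 0.001, -1.893]
force: [1.3, 0.8, -1.1]
width: 0.0499
```

>>> {"api": "move_arm", "payload": {"deltas": [[0,0,-10,0,0,0],[0,0,-8,0,0,0],[0,0,-6,0,0,0],[0,0,0,0,0,0],[0,0,0,0,0,0]]}}

```text
t: 3.6
eef_pos: [0.46, -0.0401, 0.2014]
ee_rot: [-3.141, 0.001, -1.891]
force: [0.4, -0.3, -0.8]
width: 0.0498
```

>>> {"api": "move_arm", "payload": {"deltas": [[2.5,7.6,0,0,0,0],[2.5,7.6,0,0,0,0],[2.5,7.6,0,0,0,0],[2.5,7.6,0,0,0,0],[2.5,7.6,0,0,0,0]]}}

```text
t: 4.02
eef_pos: [0.4724, -0.0008, 0.201]
ee_rot: [-3.141, 0.0, -1.89]
force: [-0.8, -1.9, 1.5]
width: 0.05
```

>>> {"api": "move_arm", "payload": {"deltas": [[2.5,7.6,0,0,0,0],[2.5,7.6,0,0,0,0],[2.5,7.6,0,0,0,0],[2.5,7.6,0,0,0,0],[2.5,7.6,0,0,0,0]]}}

```text
t: 4.43
eef_pos: [0.4848, 0.0369, 0.2006]
ee_rot: [3.141, -0.0, -1.89]
force: [-0.5, -2.2, 1.9]
width: 0.0496
```

Run:
```python
from h import *
np.set_printoptions(precision=3,suppress=True)
print(loc(arm.get_state()["eef_pos"]))
im=arm.grab_frame("top")
m=arm.masks_of("cutters_mid","top")
if m:
    w=np.array([loc(atz("top",p,.0255)) for p in np.argwhere(m[0]["pixels"])[:,::-1]]);print(m[0]["score"],w.min(0),w.max(0))
cv2.imwrite("pics/t2.png",cv2.resize(im[150:290,150:350,::-1],None,fx=3,fy=3))
```

```text
[-0.046  0.097  0.201]
```

View pics/t2.png

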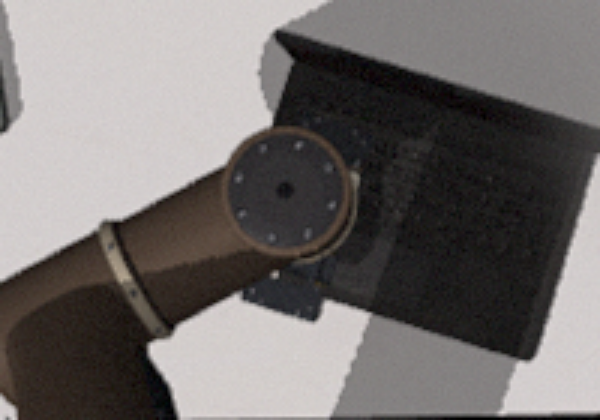

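The arm hides the cutters from the top camera, so I'll use the wrist camera.

```bash
cat > wm.py <<'E'
from h import *
import sys
np.set_printoptions(precision=3,suppress=True)
print(loc(arm.get_state()["eef_pos"]))
z=float(sys.argv[2]);K,T=wgrab(sys.argv[1])
m=arm.masks_of("cutters_mid","wrist")[:1]
for a in m:
    w=np.array([loc(watz(K,T,p,z)) for p in np.argwhere(a["pixels"])[:,::-1]]);print(a["score"],len(w),w.min(0),w.max(0))
for a in arm.spot_point("cutters_mid","wrist")[:2]: print(a["xy"],a["score"],loc(watz(K,T,a["xy"],z)))
E
python3 wm.py w2 .0255
```

```text
[-0.046  0.098  0.201]
0.57 1569 [-0.086  0.105  0.025] [-0.006  0.147  0.026]
[306.7, 300.9] 0.8 [-0.062  0.128  0.025]
```

View pics/w2.png

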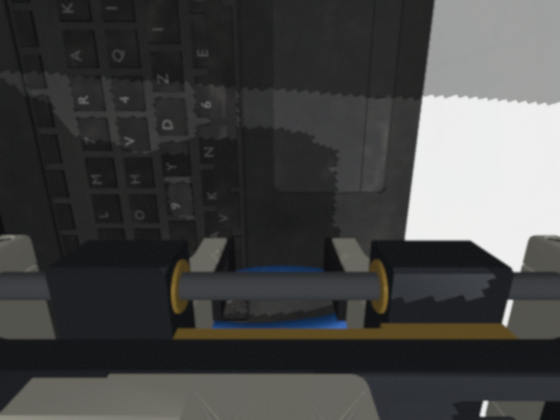

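The cutters are moving straight with the fingers (middle at y about 0.13), so I'll go on over the edge.

>>> {"api": "move_arm", "payload": {"deltas": [[1.9,5.7,0,0,0,0],[1.9,5.7,0,0,0,0],[1.9,5.7,0,0,0,0],[1.9,5.7,0,0,0,0],[1.9,5.7,0,0,0,0]]}}

```text
t: 5.1
eef_pos: [0.4944, 0.0653, 0.2007]
ee_rot: [-3.142, -0.0, -1.89]
force: [-0.1, -1.1, -0.2]
width: 0.0498
```

>>> {"api": "move_arm", "payload": {"deltas": [[1.9,5.7,0,0,0,0],[1.9,5.7,0,0,0,0],[1.9,5.7,0,0,0,0],[1.9,5.7,0,0,0,0],[1.9,5.7,0,0,0,0]]}}

```text
t: 5.52
eef_pos: [0.5037, 0.0938, 0.2006]
ee_rot: [3.141, -0.0, -1.89]
force: [-0.6, -0.7, 0.3]
width: 0.0497
```

>>> {"api": "move_arm", "payload": {"deltas": [[1.9,5.7,0,0,0,0],[1.9,5.7,0,0,0,0],[1.3,3.8,0,0,0,0],[0,0,0,0,0,0],[0,0,0,0,0,0]]}}

```text
t: 5.93
eef_pos: [0.5088, 0.1086, 0.2006]
ee_rot: [-3.142, 0.0, -1.89]
force: [0.4, -1.1, 0.2]
width: 0.05
```

```bash
python3 wm.py w3 .007
python3 - <<'E'
from h import *
im=arm.grab_frame("scene");cv2.imwrite("pics/s3.png",cv2.resize(im[130:290,170:370,::-1],None,fx=3.5,fy=3.5))
for a in arm.spot_point("cutters_mid","scene"):print(a,loc(atz("scene",a["xy"],.007)))
a=cv2.imread("pics/w3.png");b=cv2.imread("pics/s3.png")
b=cv2.resize(b,(400,320));a=cv2.resize(a,(400,300));cv2.imwrite("pics/c3.png",np.vstack([a[:280],b]))
E
```

```text
[-0.046  0.173  0.201]
0.9 928 [-0.078  0.214  0.007] [-0.011  0.224  0.007]
[303.9, 289.2] 0.68 [-0.062  0.206  0.007]
{'xy': [247.2, 234.1], 'score': 0.74} [-0.04418439  0.20329001  0.007     ]
{'xy': [281.2, 199.6], 'score': 0.3} [0.11629392 0.00974509 0.007     ]
```

View pics/c3.png

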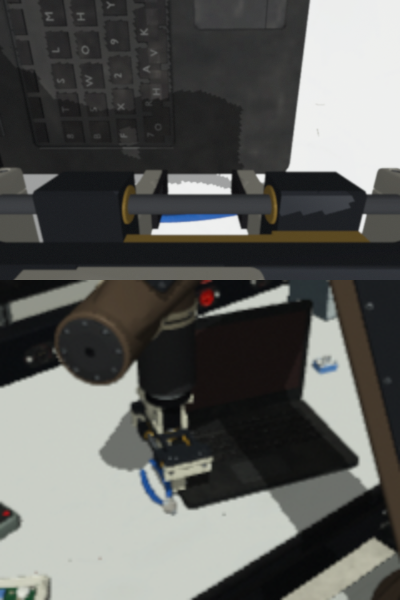

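>>> {"api": "move_arm", "payload": {"deltas": [[0,0,10,0,0,0],[0,0,30,0,0,0],[0,0,36,0,0,0],[-3.2,-9.5,36,0,0,0],[-3.2,-9.5,36,0,0,0]]}}

```text
t: 6.6
eef_pos: [0.502, 0.0891, 0.3511]
ee_rot: [-3.141, 0.0, -1.89]
force: [1.0, 0.7, 0.9]
width: 0.05
```

>>> {"api": "move_arm", "payload": {"deltas": [[-3.2,-9.5,36,0,0,0],[-3.2,-9.5,36,0,0,0],[-3.2,-9.5,36,0,0,0],[-3.2,-9.5,4,0,0,0],[0,0,0,0,0,0]]}}

```text
t: 7.02
eef_pos: [0.489, 0.05, 0.4648]
ee_rot: [-3.136, 0.005, -1.891]
force: [0.5, 0.7, -1.7]
width: 0.0498
```

```bash
python3 wm.py w4 .007
python3 - <<'E'
from h import *
im=arm.grab_frame("scene")
for a in arm.spot_point("cutters_mid","scene")[:1]:print(a,loc(atz("scene",a["xy"],.007)))
a=cv2.imread("pics/w4.png");b=cv2.resize(im[150:290,200:320,::-1],(420,420),interpolation=2)
cv2.imwrite("pics/c4.png",cv2.resize(np.hstack([a,b]),(790,339)))
E
```

```text
[-0.047  0.111  0.465]
0.85 1044 [-0.118  0.174  0.007] [0.009 0.223 0.007]
[285.0, 219.1] 0.81 [-0.053  0.192  0.007]
{'xy': [251.1, 236.7], 'score': 0.5} [-0.06313306  0.19542714  0.007     ]
```

View pics/c4.png

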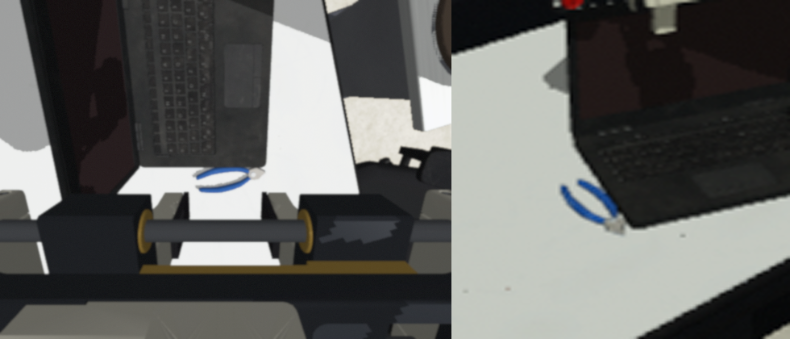

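The cutters lie flat beside the laptop: y span 0.174–0.223, middle about 0.194 by both the wrist and scene cameras. Next I'll turn the fingers parallel to the lid and go over behind it.

>>> {"api": "move_arm", "payload": {"deltas": [[11.6,-12.9,0,0,0,6.92],[11.6,-12.9,0,0,0,6.92],[11.6,-12.9,0,0,0,6.92],[11.6,-12.9,0,0,0,6.92],[11.6,-12.9,0,0,0,6.92]]}}

```text
t: 7.68
eef_pos: [0.5483, -0.0133, 0.4594]
ee_rot: [3.139, -0.0, -1.28]
force: [0.7, -0.3, -0.3]
width: 0.0499
```

>>> {"api": "move_arm", "payload": {"deltas": [[11.6,-12.9,0,0,0,6.92],[11.6,-12.9,0,0,0,6.92],[11.6,-12.9,0,0,0,6.92],[11.6,-12.9,0,0,0,6.92],[11.6,-12.9,0,0,0,6.92]]}}

```text
t: 8.1
eef_pos: [0.6064, -0.0779, 0.4591]
ee_rot: [3.14, 0.002, -0.676]
force: [0.2, -0.1, 0.2]
width: 0.0497
```

>>> {"api": "move_arm", "payload": {"deltas": [[11.6,-12.9,0,0,0,6.92],[11.6,-12.9,0,0,0,6.92],[11.6,-12.9,0,0,0,6.92],[0,0,0,0,0,0],[0,0,0,0,0,0]]}}

```text
t: 8.52
eef_pos: [0.641, -0.1165, 0.4585]
ee_rot: [3.14, 0.003, -0.323]
force: [0.1, 0.1, -0.4]
width: 0.0499
```

>>> {"api": "move_arm", "payload": {"deltas": [[0,0,-25,0,0,0],[0,0,-25,0,0,0],[0,0,-25,0,0,0],[0,0,0,0,0,0],[0,0,0,0,0,0]]}}

```text
t: 8.93
eef_pos: [0.64, -0.1157, 0.3846]
ee_rot: [3.14, 0.003, -0.321]
force: [1.0, -0.8, -0.2]
width: 0.0498
```

Run:
```python
from h import *
np.set_printoptions(precision=1,suppress=True)
print(loc(arm.get_state()["eef_pos"]))
im=arm.grab_frame("scene");cv2.imwrite("pics/s5.png",cv2.resize(im[60:260,170:370,::-1],(600,600),interpolation=2))
# path: tip lower front edge held at contact on outer face at radius r, tool vertical; tip centre in (x,z)
r=.195;w=.0095
prev=None
for q in np.arange(1.6,-.001,-.08):
    s,c=np.sin(q),np.cos(q)
    x=.111-r*c+.010*s; z=.0165+r*s+.010*c
    p=np.array([x+w*(1 if q>.3 else q/.3),z+.178])*1000
    print(round(q,2),p,p-prev if prev is not None else "",(p-prev)[0]*np.array([X[0],X[1]]) if prev is not None else "");prev=p
```

```text
[0.1 0.  0.4]
1.6 [136.2 389.1]  
1.52 [120.6 389.8] [-15.6   0.6] [-14.8   5. ]
1.44 [105.  389.1] [-15.6  -0.6] [-14.8   5. ]
1.36 [ 89.5 387.3] [-15.5  -1.9] [-14.7   4.9]
1.28 [ 74.2 384.2] [-15.3  -3.1] [-14.5   4.9]
1.2 [ 59.2 379.9] [-15.   -4.3] [-14.2   4.8]
1.12 [ 44.5 374.4] [-14.6  -5.5] [-13.9   4.6]
1.04 [ 30.4 367.7] [-14.1  -6.6] [-13.4   4.5]
0.96 [ 16.9 360. ] [-13.6  -7.8] [-12.9   4.3]
0.88 [  4.  351.2] [-12.9  -8.8] [-12.2   4.1]
0.8 [ -8.2 341.4] [-12.1  -9.8] [-11.5   3.9]
0.72 [-19.5 330.6] [-11.3 -10.8] [-10.7   3.6]
0.64 [-29.9 319. ] [-10.4 -11.6] [-9.9  3.3]
0.56 [-39.4 306.6] [ -9.5 -12.4] [-9.  3.]
0.48 [-47.8 293.4] [ -8.4 -13.1] [-8.   2.7]
0.4 [-55.2 279.6] [ -7.4 -13.8] [-7.   2.3]
0.32 [-61.5 265.3] [ -6.2 -14.3] [-5.9  2. ]
0.24 [-68.4 250.6] [ -7.  -14.8] [-6.6  2.2]
0.16 [-74.8 235.4] [ -6.4 -15.1] [-6.1  2. ]
0.08 [-80.  220.1] [ -5.2 -15.4] [-4.9  1.6]
-0.0 [-84.  204.5] [ -4.  -15.6] [-3.8  1.3]
```

View pics/s5.png

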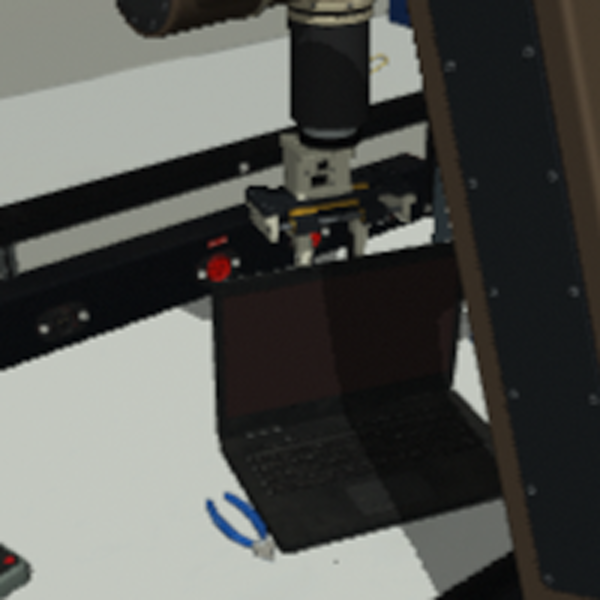

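The fingers hang just behind the lid's upper edge and the cutters lie clear. I'll push in small arc steps.

>>> {"api": "move_arm", "payload": {"deltas": [[-8.3,2.8,0,0,0,0],[-8.3,2.8,0,0,0,0],[-8.3,2.8,0,0,0,0],[-8.3,2.8,0,0,0,0],[-8.3,2.8,0,0,0,0]]}}

```text
t: 9.4
eef_pos: [0.5981, -0.1021, 0.3866]
ee_rot: [-3.141, -0.002, -0.32]
force: [2.6, -1.3, -2.5]
width: 0.0495
```

>>> {"api": "move_arm", "payload": {"deltas": [[-7.2,2.4,-1,0,0,0],[-7.2,2.4,-1,0,0,0],[-7.1,2.4,-1.5,0,0,0],[-7.1,2.4,-1.5,0,0,0],[-7,2.3,-2.1,0,0,0]]}}

```text
t: 9.82
eef_pos: [0.5626, -0.0902, 0.3787]
ee_rot: [-3.141, -0.001, -0.32]
force: [1.4, -0.0, 2.4]
width: 0.05
```

>>> {"api": "move_arm", "payload": {"deltas": [[-7,2.3,-2.1,0,0,0],[-6.8,2.3,-2.7,0,0,0],[-6.8,2.3,-2.7,0,0,0],[-6.6,2.2,-3.2,0,0,0],[-6.6,2.2,-3.2,0,0,0]]}}

```text
t: 10.23
eef_pos: [0.5286, -0.0789, 0.3641]
ee_rot: [3.141, 0.001, -0.32]
force: [0.7, -0.9, 2.3]
width: 0.0498
```

>>> {"api": "move_arm", "payload": {"deltas": [[-6.4,2.1,-3.8,0,0,0],[-6.4,2.1,-3.8,0,0,0],[-6.1,2,-4.3,0,0,0],[-6.1,2,-4.3,0,0,0],[-5.7,1.9,-4.8,0,0,0]]}}

```text
t: 10.65
eef_pos: [0.498, -0.0688, 0.3431]
ee_rot: [3.142, 0.0, -0.32]
force: [0.7, -0.7, 1.7]
width: 0.0497
```

>>> {"api": "move_arm", "payload": {"deltas": [[-5.7,1.9,-4.8,0,0,0],[-5.3,1.8,-5.3,0,0,0],[-5.3,1.8,-5.3,0,0,0],[-4.9,1.6,-5.7,0,0,0],[-4.9,1.6,-5.7,0,0,0]]}}

```text
t: 11.07
eef_pos: [0.472, -0.0602, 0.3162]
ee_rot: [3.141, 0.0, -0.32]
force: [-0.1, -0.3, 1.3]
width: 0.0501
```

>>> {"api": "move_arm", "payload": {"deltas": [[-4.5,1.5,-6.1,0,0,0],[-4.5,1.5,-6.1,0,0,0],[-4,1.3,-6.4,0,0,0],[-4,1.3,-6.4,0,0,0],[-3.5,1.2,-6.7,0,0,0]]}}

```text
t: 11.48
eef_pos: [0.4517, -0.0534, 0.2845]
ee_rot: [-3.142, -0.0, -0.32]
force: [0.3, -0.4, 0.6]
width: 0.0499
```

Run:
```python
from h import *
print(loc(arm.get_state()["eef_pos"]),arm.get_state()["force"])
```

```text
[-0.04913155  0.0010434   0.28450315] [ 0.33726042 -0.42965605  0.63989233]
```

Run:
```python
from h import *
im=arm.grab_frame("scene");cv2.imwrite("pics/s6.png",cv2.resize(im[110:280,180:380,::-1],(700,595),interpolation=2))
```

```text
(no output)
```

View pics/s6.png

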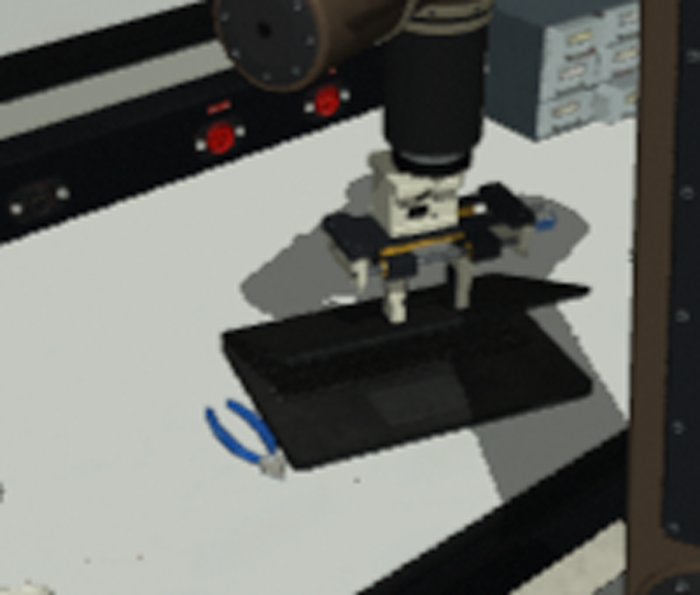

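The fingertips rest on the lid's outer face and the lid is at about 0.45 rad, as computed.

>>> {"api": "move_arm", "payload": {"deltas": [[-3.2,1.1,-6.9,0,0,0],[-3.2,1.1,-6.9,0,0,0],[-3,1,-6.9,0,0,0],[-3,1,-6.9,0,0,0],[-3,1,-6.9,0,0,0]]}}

```text
t: 11.95
eef_pos: [0.4365, -0.0482, 0.25]
ee_rot: [-3.142, -0.0, -0.32]
force: [0.4, -0.1, -0.2]
width: 0.0498
```

>>> {"api": "move_arm", "payload": {"deltas": [[-2.5,0.8,-6.5,0,0,0],[-2.5,0.8,-6.5,0,0,0],[-2,0.7,-6,0,0,0],[-2,0.7,-6,0,0,0],[-1.5,0.5,-5,0,0,0]]}}

```text
t: 12.37
eef_pos: [0.4259, -0.0448, 0.22]
ee_rot: [3.141, 0.0, -0.32]
force: [0.0, 0.1, 0.2]
width: 0.0499
```

Run:
```python
from h import *
np.set_printoptions(precision=1,suppress=True)
im=arm.grab_frame("scene");cv2.imwrite("pics/s7.png",cv2.resize(im[110:280,180:380,::-1],(700,595),interpolation=2))
H=L+.111*X-[0,0,.002]
for q in(0,.1,.2,.3,.4,.5):
    a=-np.cos(q)*X+np.array([0,0,np.sin(q)]);n=np.sin(q)*X+np.array([0,0,np.cos(q)])
    print(q,[(proj("scene",H+.228*a+.01*n+s*.1675*Y)-[180,110])*3.5 for s in(1,-1)])
```

```text
0 [array([294. , 452.9]), array([599.3, 375.9])]
0.1 [array([292.7, 432.7]), array([600.5, 356.6])]
0.2 [array([290.5, 411.1]), array([600.6, 336.2])]
0.3 [array([287.5, 388.3]), array([599.4, 314.8])]
0.4 [array([283.6, 364.8]), array([597.1, 292.9])]
0.5 [array([279.1, 340.8]), array([593.5, 270.6])]
```

View pics/s7.png

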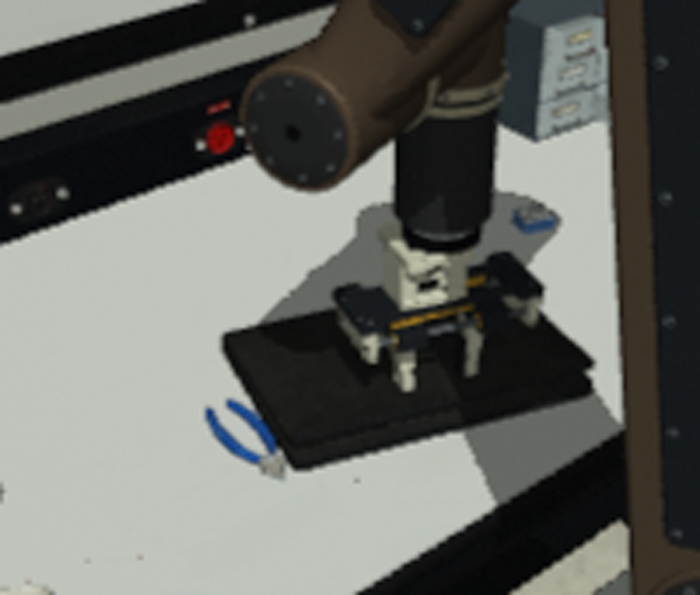

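The lid is nearly shut (about 0.08 rad) with the tips on it. Pressing down the rest slowly.

>>> {"api": "move_arm", "payload": {"deltas": [[0,0,-4,0,0,0],[0,0,-4,0,0,0],[0,0,-3,0,0,0],[0,0,-3,0,0,0],[0,0,-2,0,0,0]]}}

```text
t: 12.83
eef_pos: [0.4263, -0.0448, 0.2044]
ee_rot: [3.141, 0.0, -0.32]
force: [-4.7, 0.5, 22.9]
width: 0.0498
```

>>> {"api": "move_arm", "payload": {"deltas": [[0,0,-1,0,0,0],[0,0,-1,0,0,0],[0,0,0,0,0,0],[0,0,0,0,0,0],[0,0,0,0,0,0]]}}

```text
t: 13.25
eef_pos: [0.4263, -0.0448, 0.2043]
ee_rot: [3.142, -0.001, -0.32]
force: [-9.5, 2.6, 30.5]
width: 0.0494
```

It is firmly seated, at 30 N with the tips at 26.3 mm. Retreating upward.

>>> {"api": "move_arm", "payload": {"deltas": [[0,0,5,0,0,0],[0,0,15,0,0,0],[0,0,30,0,0,0],[0,0,36,0,0,0],[0,0,36,0,0,0]]}}

```text
t: 13.67
eef_pos: [0.4258, -0.045, 0.3258]
ee_rot: [3.141, 0.001, -0.32]
force: [2.0, 0.9, -0.4]
width: 0.0498
```

>>> {"api": "move_arm", "payload": {"deltas": [[0,-20,30,0,0,0],[0,-30,20,0,0,0],[0,-35,0,0,0,0],[0,0,0,0,0,0],[0,0,0,0,0,0]]}}

```text
t: 14.08
eef_pos: [0.4258, -0.1313, 0.3748]
ee_rot: [-3.141, -0.0, -0.324]
force: [-0.3, -0.2, -0.7]
width: 0.0496
```

Run:
```python
from h import *
np.set_printoptions(precision=3,suppress=True)
for c in("scene","top"):
    im=arm.grab_frame(c)
    if c=="scene":cv2.imwrite("pics/s8.png",cv2.resize(im[110:280,180:380,::-1],(700,595),interpolation=2))
    for a in arm.spot_point("cutters_mid",c)[:1]:print(c,a,loc(atz(c,a["xy"],.007)))
    for t in("multimeter","connector_block","battery_pack"):
        for a in arm.spot_point(t,c)[:1]:print(c,t,a["xy"])
    for a in arm.spot_point("lid_edge",c)[:1]:print(c,"edge",a["xy"],loc(atz(c,a["xy"],.026)))
print(arm.get_state()["force"])
```

```text
scene {'xy': [251.3, 232.9], 'score': 0.65} [-0.043  0.188  0.007]
scene multimeter [157.3, 248.1]
scene battery_pack [329.2, 174.0]
scene edge [309.9, 230.6] [-0.131  0.005  0.026]
top {'xy': [225.1, 217.6], 'score': 0.55} [-0.059  0.191  0.007]
top multimeter [135.1, 172.2]
top connector_block [393.9, 176.2]
top battery_pack [415.8, 233.7]
[ 0.153 -0.505 -0.338]
```

View pics/s8.png

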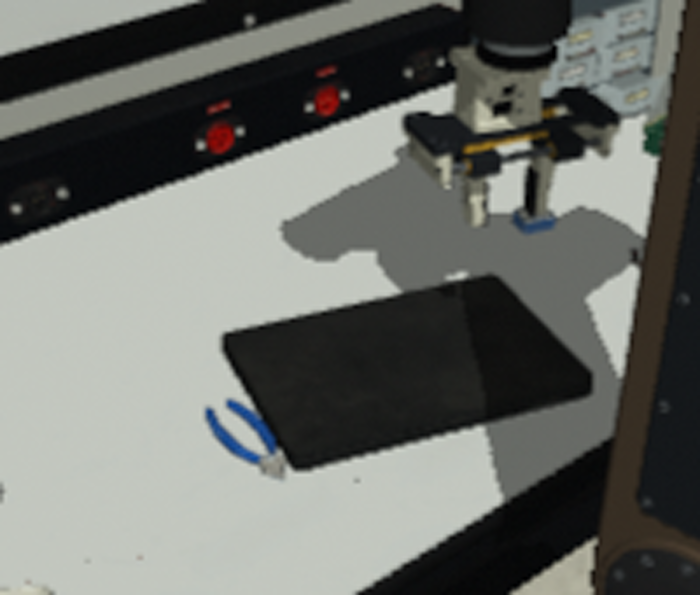

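```bash
python3 wm.py w9 .007
python3 - <<'E'
from h import *
np.set_printoptions(precision=3,suppress=True)
print(arm.calibration("wrist")["mount"])
for c in("top","scene"):
    print(c,loc(np.array(arm.calibration(c)["T"])[:3,3]));arm.grab_frame(c)
    m=arm.masks_of("cutters_mid",c)[:1]
    for a in m:
        px=np.argwhere(a["pixels"])[:,::-1]
        for z in(.007,.02):
            w=np.array([loc(atz(c,p,z)) for p in px]);print(z,a["score"],len(w),w.min(0),w.max(0))
            for x0 in(-.07,-.05,-.03,-.01):
                k=abs(w[:,0]-x0)<.004
                if k.any():print(x0,w[k,1].min(),w[k,1].max())
E
```

```text
[-0.049 -0.079  0.375]
0.82 1611 [-0.116  0.182  0.007] [0.011 0.225 0.007]
[46.5, 184.3] 0.83 [-0.053  0.192  0.007]
[[-0.001  0.96   0.281  0.076]
 [ 1.     0.001 -0.    -0.001]
 [-0.     0.281 -0.96   0.02 ]
 [ 0.     0.     0.     1.   ]]
top [-0.102  0.01   1.506]
0.007 0.7 280 [-0.097  0.17   0.007] [0.007 0.224 0.007]
-0.07 0.17143164334361502 0.21244295461339757
-0.05 0.17031486539301602 0.21837019497538315
-0.03 0.1711587619827085 0.22430888031917415
-0.01 0.17705390820461298 0.22422454776423117
0.02 0.7 280 [-0.097  0.169  0.02 ] [0.006 0.222 0.02 ]
-0.07 0.17003410474750927 0.2106896617892427
-0.05 0.16892701433104212 0.2175458922870147
-0.03 0.1697635905066702 0.22245265605710995
-0.01 0.17560759905146864 0.22236905504822227
scene [-1.071  0.499  0.831]
0.007 0.61 173 [-0.127  0.17   0.007] [0.009 0.221 0.007]
-0.07 0.17216154091804778 0.21242834519970458
-0.05 0.16974033762615498 0.21683119351417854
-0.03 0.17378610849452245 0.22132617021370077
-0.01 0.17791837033043165 0.21940157061715718
0.02 0.61 173 [-0.142  0.175  0.02 ] [-0.008  0.226  0.02 ]
-0.07 0.17493202803569782 0.22128039156939208
-0.05 0.177577355875637 0.22570449493757752
-0.03 0.18161578682314503 0.22381024094547525
-0.01 0.1890062208471922 0.1988006544160743
```

Three cameras agree at z = 7 mm: the near edge is at 0.170 and the far edge at 0.224. Seen across the laptop, the near handle is hidden below the lid line, so the cutters lie flat and aren't propped on the edge. Handing in.

```bash
python3 -c "
from station import arm
print(arm.job_done())"
```

```text
the job is handed in; nothing more can be done
None
```

I pushed the cutters off the laptop's left side, where the multimeter lies, then closed the lid with the fingertips from behind. I handed the job in at about 14.5 s of the 58 s allowed; no verdict was reported.

**Cutters:** The top, scene and wrist cameras put their middle at about 19 cm from the laptop's middle, roughly 2.5 cm past its side edge. They look flat: the top and scene cameras agree only if they lie at bench height. From across the laptop their near edge is hidden behind the lid.

**Lid:** It moved at roughly 0.5 rad/s by the commanded steps and ended pressed down with about 30 N. The fingertips were then at 26 mm, the height given for a shut lid, and the picture shows it shut.

**Other items:** The multimeter, connector block and battery pack were not approached. The network's readings for them in the top view moved by 2 to 5 pixels, 5 being the battery pack. I took that as network error and did not check it further. Its last scene-camera reading for the battery pack fell on the connector block's position, so I ignored it.

**Gripper:** It ended clear of everything, with a force reading near zero.

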